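Knife-edge check of instrument rocker beams

ROBOT

A 6-joint arm with a two-finger parallel gripper is mounted at the origin on the work surface. World frame = base frame: x ahead of the robot, y to its left, z up, the work surface at z = 0. Lengths are in m, angles in rad, forces in N, time in s.
With the tool pointing down it reaches from about 0.35 to 0.975 m from the base axis. Payload 4.9 kg.
Tool frame: the origin (TCP) lies midway between the tips of the shut fingers; the grasp point (between the pads) lies ctrl.tcp_to_grasp behind it (ctrl.tcp_to_grasp is the distance from the TCP to the grasp point, in m); z points along the fingers, y is the direction in which the jaws open and shut (so a half turn about z gives the same grasp; the last joint's range is limited). The gripper opens to 85 mm and grips with 20 to 120 N. Pads are 22 mm wide; open, the fingers measure 114 mm over their backs; the gripper's body (76 mm by 85 mm) begins 54 mm behind the grasp point. The pads swing forward as they close: fully open they stand 13 mm farther back than shut.
Start: joints at [-1.315, 0.053, 1.613, -0, 1.476, -0.119], TCP at [0.229, -0.582, 0.231] pointing down, gripper open.
Joint ranges: [-3.01, 3.01], [-1.01, 2.22], [0.06, 2.58], [-1.02, 4.17], [0.09, 2.62], [-3.14, 3.14]. Speed limits (rad/s): [2.57, 2.57, 3.14, 3.14, 3.14, 3.14].

INTERFACE

Orientations are given as a rotation vector (axis times angle).
In Python, from station import ctrl, get_image, calibration, finish_job, models gives the robot as it stands.
- The arm moves only by the shell command python3 -m creep 'ROWS' [FORCE]. ROWS is JSON, a list of rows, each a list of 7 numbers: the opening, from 0 (shut) to 1 (fully open), then the shift along the tool's x, y, z in m, then the turn, a rotation vector about the tool's x, y, z in degrees. A call has 1 to 20 rows; each row shifts and turns the commanded pose from where the row before left it, along the tool's axes as they then stand; what a row does not reach is not made up. A row lasts 1/10 s, in which the tool goes at most 50 mm and 8.59 degrees, less where a joint would pass 70% of its speed; a pose out of reach is approached as far as the arm can. A call with a gripper value outside its range is refused whole. The fingers move at their own pace and stop on an object; FORCE is the grip in N (left out, the last holds). Time passes only in rows, so rows that do not move let the fingers close. It gives the time, the measured TCP pose, the force and the opening at its end, in the units of the state.
- ctrl.get_obs(): the state, without advancing time (a new reading comes with each control period).
- get_image(name): name is "scene" or "side" or "wrist"; returns the picture (384x512x3 uint8, red, green, blue); there is no depth.
- calibration(name): a dict with "mtx" (3x3 intrinsics, pixels), "R" (3x3) and "t" (3): a world point X has camera coordinates R X + t. Camera axes: x right, y down, z forward; pixel columns grow to the right and rows downward; lengths in m; the calibration is good to about 2 mm. A picture is of the moment at which its call begins: read the wrist's pose just before it. calibration takes no time and is no camera call; for the wrist camera it gives the pose at the moment of the call.
- finish_job(): hands the job in, once; it reports no verdict.
Trained networks look in the newest picture that a camera, given by its name, has taken for a name from the list of things; names that differ only in an ending like _2 or _b are one class to them, and where a whole thing is asked for, a point or a joint stands for the part that bears it (a point fixed in the world has none). Each returns a list of dicts, best first, with "conf" (0 to 1); they miss things now and then, are a little off and sometimes report something else, mostly with a low value. They report only what shows in the picture. A call takes as long as a camera call.
- models.search_frame(camera, name): "extent" ([left, top, right, bottom] in pixels, round what is visible of it).
The state is a dict: "t": time; "q": joint angles; "dq": joint speeds; "effort": joint torques, N m; "tool_pos": TCP position; "tool_rot": TCP orientation; "contact_force": force on the tool from outside, world axes, zero at the start; "wrist_torque": the same for the moment, N m; "opening": finger opening in m.
Only numpy, scipy, OpenCV 4.12 (cv2) and the standard library are available. Lean on these libraries where they do the work, as an engineer would, in place of code of your own. Each camera call takes 0.05 s, during which the arm holds its last target. There are 200 camera calls.

TASK

Check both white rocker beams on the knife-edge stand, one at a time: set the beam's V-groove on the edge, let go of it and let it come to rest, and see whether it stays level or tips down onto a rest post. Put that beam away before fetching the other: a level one is set down gently, standing on its slugs, in the low open tray; one that tips is pushed through the sprung flap of the grey reject box, which must close again behind it. Leave the other things on the bench alone.

Things in the scene. Friction and masses are not known exactly. Their poses are not given: they have to be found in the camera images.
- beam_1_mid (a point): centre, 40 mm above the underside, of one of two white plastic rocker beams: 160 mm long (its y), 29 wide (x), 80 high (z up), 0.17 to 0.3 kg, same shape at both ends. It stands on two steel slugs (26 across, 18 high), centres 65 mm either side of its middle. Whether its weight is off-centre cannot be seen
- beam_2_mid (a point): the same point of the other rocker beam, which looks exactly alike
- beam_1_tab (a point): centre of the plain upright tab by which beam_1 is held, on top of the hub at the beam's middle: 24 mm along y, 14 mm along x, 44 to 80 mm above the underside (this point at 62). The hub below it is 44 mm along y and 28 along x
- beam_2_tab (a point): the same point of beam_2
- beam_1_groove (a point): apex of the 60-degree V-groove across the underside of beam_1's hub, at the beam's middle, 30 mm above its underside; the groove runs along the beam's x and opens downwards, mouth 16 mm wide, 14 mm deep. A sound beam hangs stably level on it, its centre of mass about 11 mm lower
- beam_2_groove (a point): the same point of beam_2
- stand: knife-edge stand, fixed to the bench; origin under the middle of its 110 x 190 x 12 mm dark steel base, x along the knife edge, y the direction in which a beam lies across it. Its two rubber-capped rest posts (16 mm across) stand 58 mm either side along y, tops 67 mm above the bench: a tipped beam comes to rest on one at about 13 degrees
- edge (a point): middle of the polished steel knife edge's top, 111.5 mm above the bench, axes as the stand's; the edge runs 44 mm along x and is 3 mm thick and round at the top. A seated beam's groove apex lies about 1.5 mm above this point and its slugs about 16 mm clear of the posts
- tray: low open dark grey plastic tray for sound beams, fixed, 150 mm (x) by 220 mm (y) outside, 30 mm high, walls and floor 4 mm; origin under its middle, z up
- reject_box: fixed grey steel reject box, 220 mm deep (x) by 240 wide (y); origin under its middle, front towards its -x. Front wall 100 mm high; above it a face slopes back and up at 50 degrees from level, up to the top at 173 mm. The way in, square to that face, points to +x and down, 50 degrees from vertical. Deep enough inside for a beam to drop clear of the flap
- hood (a point): middle of the free edge of the box's hood: a plate as wide as the box that stands 55 mm square out from the sloped face, 15 mm above the opening's upper edge. It bars the way straight down; a gripper pointing 42 to 50 degrees from vertical passes under it
- mouth (a point): centre of the flap opening in the sloped face, axes as the box's; the opening is 200 mm wide (y) and 72 mm along the slope; the flap fills it. A level beam (y along the box's y) goes in broadside, slugs first
- flap (a joint): the flap of the reject box, an aluminium plate hung from the opening's upper edge: 0 closed, grows to 1.45 rad as it is pushed inwards; a light spring (0.5 to 2 N at its free edge) always shuts it
- mat: thin grey bench mat, 260 x 220 x 3 mm, fixed, on which the two beams stand at first; origin under its middle
- tape: bystander: white roll ring, 96 mm across, 22 mm high, lying flat; origin under its middle
- screwdriver: bystander: screwdriver lying on the bench
- jar: bystander: small clear jar with a white lid, 54 mm across, 60 mm high; origin under its middle

How it is judged:
By the outcome, as a careful person would: the job done as asked, in the order asked, and still so for the second after the job is handed in, with the robot touching nothing.
It also fails if it takes over 72 s, if anything falls off the work surface, if the arm or the gripper's body presses on something with over 40 N, if the wrist force passes 120 N, or if a joint passes its speed limit or range.

## Working session

There is one attempt and no reset: what is moved stays moved. The work goes in short steps, Python scripts to look and compute and a shell command to move; the robot and the scene stay as the last step left them, time stands still between calls to the robot, and variables do not carry over. Pictures are saved under pics/ and viewed, about 8 in all and at most 12, crops included, and the job is handed in when it is done.

```bash
ls; mkdir -p pics; python3 - <<'E'
from station import ctrl,get_image,calibration,models
import cv2,numpy as np
o=ctrl.get_obs();print(o['t'],o['tool_pos'],o['tool_rot'],o['opening'],ctrl.tcp_to_grasp)
for c in ['scene','side']:
    im=get_image(c);cv2.imwrite(f'pics/{c}0.png',im[:,:,::-1])
    k=calibration(c);print(c,k['mtx'].round(1).tolist(),k['R'].round(4).tolist(),k['t'].round(4).tolist())
    for n in ['beam_1_mid','beam_1_tab','stand','tray','reject_box','mat','tape','jar','screwdriver','flap']:
        print(n,[([round(v) for v in d['extent']],round(d['conf'],2)) for d in models.search_frame(c,n)[:3]])
a=cv2.imread('pics/scene0.png');b=cv2.imread('pics/side0.png')
E
```

```text
pics
0.0 [ 0.22864279 -0.5810068   0.23008226] [-3.08463194e+00 -5.84835372e-01  1.95083049e-04] 0.08548042918614963 0.0187
scene [[484.4, 0.0, 256.6], [0.0, 484.4, 201.1], [0.0, 0.0, 1.0]] [[-0.836, 0.5486, 0.0062], [0.3965, 0.6119, -0.6844], [-0.3793, -0.5697, -0.7291]] [0.5118, -0.1593, 1.5758]
beam_1_mid [([196, 132, 239, 165], 0.77)]
beam_1_tab [([199, 133, 233, 163], 0.82)]
stand [([280, 171, 343, 232], 0.75), ([197, 135, 237, 166], 0.26)]
tray [([185, 188, 275, 264], 0.55)]
reject_box []
mat [([176, 118, 278, 182], 0.65)]
tape [([151, 178, 181, 205], 0.74)]
jar [([231, 291, 251, 324], 0.77)]
screwdriver [([174, 238, 222, 287], 0.96)]
flap []
side [[365.5, 0.0, 254.7], [0.0, 365.5, 195.4], [0.0, 0.0, 1.0]] [[-0.9005, -0.4346, -0.0126], [-0.2878, 0.6176, -0.732], [0.3259, -0.6555, -0.6812]] [0.567, 0.2671, 0.8724]
beam_1_mid [([318, 147, 328, 184], 0.81), ([97, 233, 254, 383], 0.65)]
beam_1_tab [([315, 147, 324, 184], 0.77)]
stand [([288, 216, 351, 279], 0.83)]
tray [([212, 176, 286, 245], 0.77), ([233, 331, 249, 338], 0.74)]
reject_box [([98, 235, 253, 384], 0.87)]
mat [([288, 147, 377, 196], 0.92), ([312, 147, 324, 182], 0.39)]
tape [([241, 149, 271, 171], 0.92)]
jar [([287, 218, 351, 279], 0.65), ([157, 235, 178, 256], 0.58)]
screwdriver [([200, 186, 217, 210], 0.66)]
flap [([98, 233, 253, 382], 0.67), ([291, 214, 349, 279], 0.59)]
```

```bash
python3 -c "
import cv2
for c in ['scene','side']:
    cv2.imwrite(f'pics/{c}0b.png',cv2.resize(cv2.imread(f'pics/{c}0.png'),(800,600),interpolation=cv2.INTER_CUBIC))"
```

```text
(no output)
```

View pics/scene0b.png

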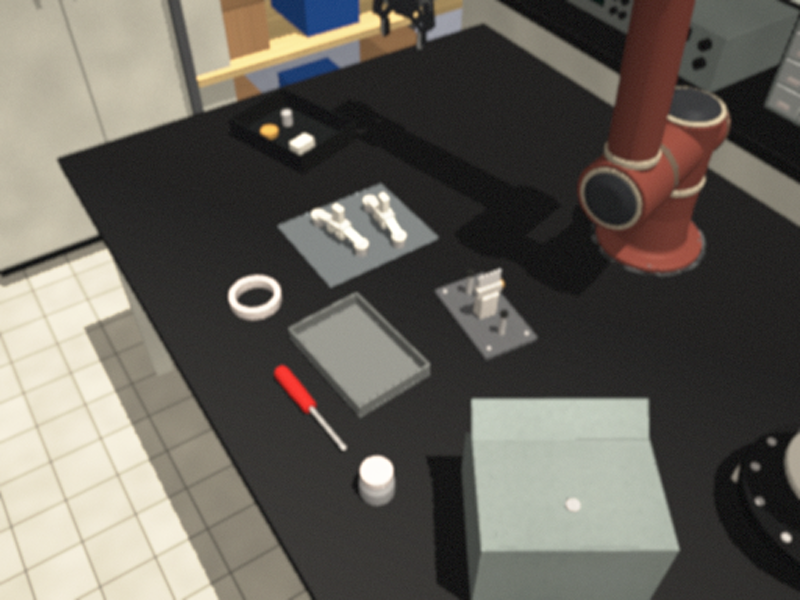

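View pics/side0b.png

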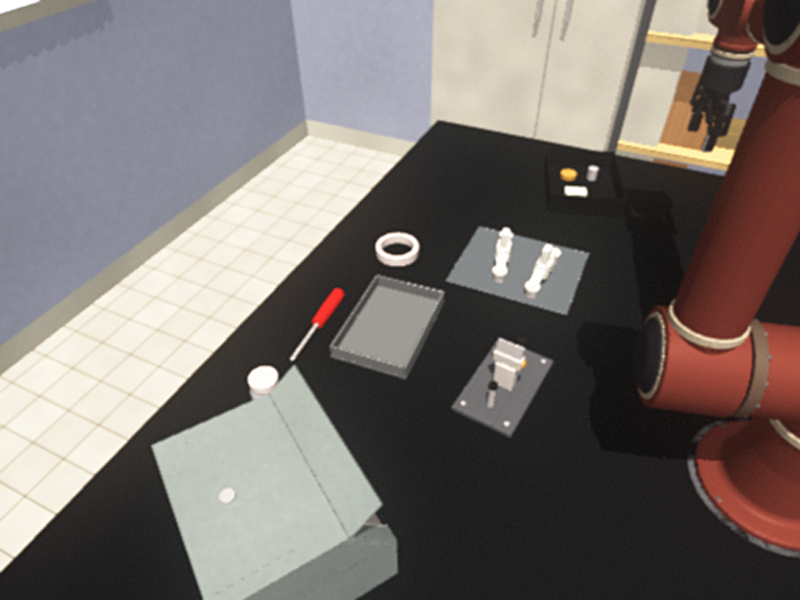

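Both views show the beams on the mat (scene, 800-px scale: ~(340,230) and (385,218)), the stand at (487,310), the tray at (360,350), and the box at lower right with its hood facing the stand. The side view agrees. Next I'll get rough poses.

```bash
cat > h.py <<'E'
import numpy as np,cv2
from station import ctrl,get_image,calibration,models
from scipy.spatial.transform import Rotation as Ro
def ray(k,u,v,z):
    R,t=np.array(k['R']),np.array(k['t']);c=-R.T@t
    d=R.T@np.linalg.solve(np.array(k['mtx']),[u,v,1]);return c+d*(z-c[2])/d[2]
def proj(k,X):
    p=(np.array(k['R'])@np.atleast_2d(X).T).T+np.array(k['t']);p=p@np.array(k['mtx']).T;return p[:,:2]/p[:,2:]
E
python3 - <<'E'
from h import *
s=512/800
S=calibration('scene');D=calibration('side')
def f(n,k,L,z):print(n,[ray(k,u*s,v*s,z)[:2].round(3).tolist() for u,v in L])
f('stand',S,[(435,292),(486,357),(537,337),(487,278)],.012)
f('stand',D,[(505,338),(553,360),(511,435),(453,407)],.012)
f('tray',S,[(289,330),(360,412),(430,366),(357,294)],.03)
f('tray',D,[(380,277),(444,292),(407,375),(332,350)],.03)
f('mat',S,[(278,227),(332,285),(437,238),(380,185)],.003)
f('mat',D,[(482,228),(589,252),(571,310),(448,281)],.003)
f('boxtop',S,[(472,438),(650,440),(678,549),(482,549)],.173)
f('boxtop',D,[(152,445),(270,405),(345,537)],.173)
f('hood',S,[(472,398),(648,398)],.2);f('hood',D,[(294,369),(381,503)],.2)
f('b1 ends',S,[(320,216),(361,243)],.06);f('b1',D,[(505,236),(499,270)],.06)
f('b2 ends',S,[(370,202),(398,236)],.06);f('b2',D,[(550,252),(533,287)],.06)
f('tape',S,[(255,297)],.01);f('jar',S,[(377,467)],.06);f('scr',S,[(345,449),(280,370)],.01)
k=calibration('wrist');o=ctrl.get_obs();R=Ro.from_rotvec(o['tool_rot']).as_matrix()
c=-np.array(k['R']).T@k['t'];print(R.round(3),'cam in tool',R.T@(c-o['tool_pos']),(R.T@np.array(k['R']).T).round(3),k['mtx'])
E
```

```text
stand [[0.469, -0.1], [0.486, 0.082], [0.38, 0.095], [0.362, -0.076]]
stand [[0.455, -0.106], [0.359, -0.09], [0.379, 0.098], [0.485, 0.086]]
tray [[0.754, -0.149], [0.74, 0.074], [0.59, 0.057], [0.605, -0.16]]
tray [[0.742, -0.147], [0.603, -0.16], [0.578, 0.069], [0.727, 0.074]]
mat [[0.63, -0.443], [0.62, -0.231], [0.369, -0.234], [0.373, -0.449]]
mat [[0.619, -0.439], [0.37, -0.451], [0.361, -0.245], [0.619, -0.225]]
boxtop [[0.685, 0.285], [0.484, 0.419], [0.571, 0.55], [0.771, 0.42]]
boxtop [[0.773, 0.422], [0.673, 0.305], [0.49, 0.42]]
hood [[0.658, 0.246], [0.455, 0.378]]
hood [[0.662, 0.255], [0.465, 0.379]]
b1 ends [[0.568, -0.364], [0.541, -0.249]]
b1 [[0.541, -0.353], [0.516, -0.237]]
b2 ends [[0.46, -0.348], [0.47, -0.228]]
b2 [[0.438, -0.338], [0.44, -0.215]]
tape [[0.762, -0.276]]
jar [[0.781, 0.192]]
scr [[0.791, 0.11], [0.804, -0.091]]
[[ 0.931  0.366 -0.   ]
 [ 0.366 -0.931  0.   ]
 [-0.    -0.    -1.   ]] cam in tool [ 0.0765822   0.00050865 -0.14268558] [[-0.001 -0.955 -0.298]
 [ 1.    -0.001  0.001]
 [-0.001 -0.298  0.955]] [[323.48235227   0.         252.77856546]
 [  0.         323.48235227 191.99896161]
 [  0.           0.           1.        ]]
```

```bash
python3 -m creep '[[1,0.038,-0.014,0.003,0,0,0],[1,0.038,-0.014,0.003,0,0,0],[1,0.038,-0.014,0.003,0,0,0],[1,0.038,-0.014,0.003,0,0,0],[1,0.038,-0.014,0.003,0,0,0],[1,0.038,-0.014,0.003,0,0,0],[1,0.038,-0.014,0.003,0,0,0],[1,0.038,-0.014,0.003,0,0,0],[1,0.038,-0.014,0.003,0,0,0],[1,0.038,-0.014,0.003,0,0,0],[1,0,0,0,0,0,7],[1,0,0,0,0,0,7],[1,0,0,0,0,0,0],[1,0,0,0,0,0,0]]'
python3 - <<'E'
from h import *
o=ctrl.get_obs();k=calibration('wrist');im=get_image('wrist')
print(o['t'],o['tool_pos'],o['q'])
np.savez('w1.npz',**{a:np.array(k[a]) for a in ('mtx','R','t')})
cv2.imwrite('pics/w1.png',im[:,:,::-1]);cv2.imwrite('pics/w1b.png',cv2.resize(im[:,:,::-1],(800,600),interpolation=cv2.INTER_CUBIC))
for n in ['beam_1_mid','beam_1_tab']:
    for d in models.search_frame('wrist',n):
        e=d['extent'];print(n,np.round(e),d['conf'],ray(k,(e[0]+e[2])/2,(e[1]+e[3])/2,.07).round(3))
E
```

```text
t: 2.5
tool_pos: [0.5311, -0.3123, 0.2013]
tool_rot: [-3.135, -0.209, 0.0]
contact_force: [-0.0, -0.2, -0.2]
opening: 0.0852
2.5 [ 0.53112613 -0.31226184  0.20131388] [-6.52220310e-01  5.16761479e-02  1.66445134e+00  6.93615030e-06
  1.42547151e+00  7.85708295e-01]
beam_1_mid [207. 143. 364. 188.] 0.59 [ 0.55  -0.339  0.07 ]
beam_1_tab [208. 144. 366. 186.] 0.65 [ 0.551 -0.34   0.07 ]
```

View pics/w1b.png

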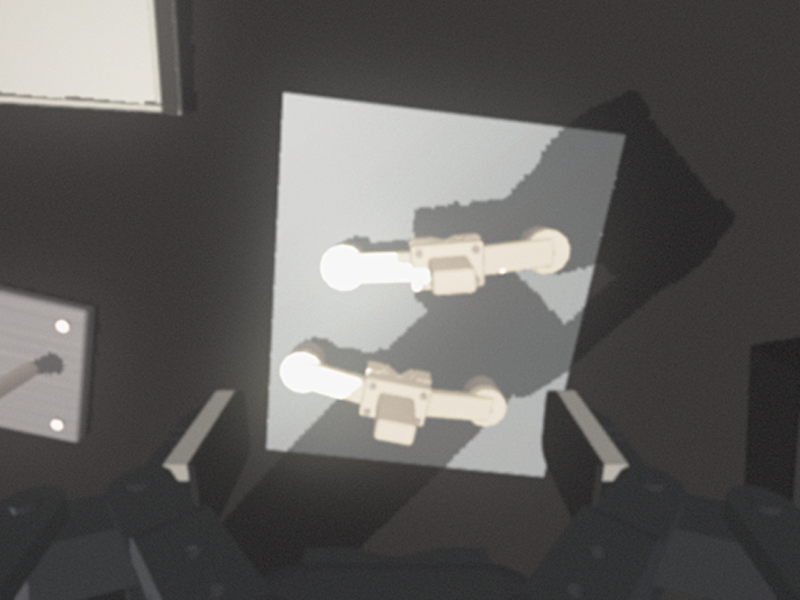

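The wrist view shows the two beams: A with its tab top near (455,280) and ends at (345,267) and (548,250); B with its tab top near (395,429) and ends at (302,371) and (487,405). I'll fit both poses.

```bash
python3 - <<'E'
from h import *
from scipy.optimize import least_squares
k=dict(np.load('w1.npz'));s=512/800
P={'A':[(455,280),(411,241),(483,236),(345,267),(548,250)],'B':[(395,429),(365,370),(431,374),(302,371),(487,405)]}
def pts(p,h):
    # body: +v = tool y dir (image right) ; far side +x
    c=np.array([p[0],p[1]]);x=np.array([np.cos(p[2]),np.sin(p[2])]);y=np.array([-x[1],x[0]])
    L=[(0,0,.083),(.014,.022,.047),(.014,-.022,.047),(0,.065,h),(0,-.065,h)]
    return np.array([[*(c+a*x+b*y),z] for a,b,z in L])
def res(q):
    return np.concatenate([(proj(k,pts(q[3*i:3*i+3],q[6]))-np.array(P[n])*s).ravel() for i,n in enumerate('AB')])
r=least_squares(res,[.55,-.34,0.1,.46,-.29,-.1,.04])
print(r.x.round(4),np.degrees(r.x[[2,5]]));print(r.fun.round(1).reshape(2,5,2).tolist())
for n,z in zip('AB',(0,3)):
  u,v=np.array(P[n][0])*s; print(n,'tab top direct',ray(k,u,v,.083))
# stand base points from this picture
print([ray(k,u*s,v*s,.012)[:2].round(4) for u,v in [(95,308),(79,441),(62,326),(57,425)]], ray(k,45*s,364*s,.067))
E
```

```text
[ 0.5428 -0.3436  0.2144  0.4507 -0.3235 -0.051   0.0346] [12.28596815 -2.92053735]
[[[-0.0, -1.2], [-0.7, 1.2], [0.6, 0.5], [-1.5, -0.2], [1.6, -0.1]], [[-0.0, -2.8], [0.1, 0.3], [0.7, 4.9], [-1.6, -0.2], [0.8, -1.9]]]
A tab top direct [ 0.54184654 -0.34382738  0.083     ]
B tab top direct [ 0.44781565 -0.32396566  0.083     ]
[array([ 0.4717, -0.1118]), array([ 0.3631, -0.0953]), array([ 0.4552, -0.0884]), array([ 0.3749, -0.0798])] [ 0.45448504 -0.11226301  0.067     ]
```

```bash
python3 -m creep '[[1,0.0035,0.0163,0.02,0,0,0],[1,0.0036,0.0163,0.02,0,0,-4.7],[1,0,0,0.03,0,0,0],[1,0,0,0.03,0,0,0],[1,0,0,0.025,0,0,0],[1,0,0,0.015,0,0,0],[1,0,0,0.007,0,0,0],[0.2,0,0,0,0,0,0],[0.2,0,0,0,0,0,0],[0.2,0,0,0,0,0,0],[0.2,0,0,0,0,0,0],[0.2,0,0,0,0,0,0],[0.2,0,0,0,0,0,0],[0.2,0,0,0,0,0,0]]' 60
```

```text
t: 4.05
tool_pos: [0.5434, -0.3442, 0.0559]
tool_rot: [3.122, 0.333, 0.003]
contact_force: [1.3, -0.1, 6.0]
opening: 0.0231
```

```bash
python3 -m creep '[[0.2,0,0,-0.01,0,0,0],[0.2,0,0,-0.02,0,0,0],[0.2,0,0,-0.04,0,0,0],[0.2,0,0,-0.045,0,0,6.2],[0.2,0,0,-0.045,0,0,6.2],[0.2,0,0,-0.045,0,0,6.3],[0.2,-0.0201,-0.0362,0,0,0,0],[0.2,-0.0201,-0.0362,0,0,0,0],[0.2,-0.0201,-0.0362,0,0,0,0],[0.2,-0.0201,-0.0362,0,0,0,0],[0.2,-0.0201,-0.0362,0,0,0,0],[0.2,-0.0201,-0.0362,0,0,0,0],[0.2,-0.0201,-0.0362,0,0,0,0],[0.2,-0.0201,-0.0362,0,0,0,0],[0.2,-0.0201,-0.0362,0,0,0,0],[0.2,0,0,0,0,0,0],[0.2,0,0,0,0,0,0],[0.2,0,0,0,0,0,0]]'
python3 - <<'E'
from h import *
o=ctrl.get_obs();k=calibration('wrist');im=get_image('wrist')
print(o['t'],o['tool_pos'],o['tool_rot'],o['q'].round(3))
np.savez('w2.npz',**{a:np.array(k[a]) for a in ('mtx','R','t')})
cv2.imwrite('pics/w2b.png',cv2.resize(im[:,:,::-1],(800,600),interpolation=cv2.INTER_CUBIC))
E
```

```text
t: 5.85
tool_pos: [0.3996, 0.0002, 0.2589]
tool_rot: [3.136, -0.18, -0.001]
contact_force: [-0.3, -1.4, -2.7]
opening: 0.0229
5.85 [3.99629944e-01 2.16760772e-04 2.58931872e-01] [ 3.13616329e+00 -1.79650579e-01 -1.10887351e-03] [-0.186 -0.545  2.064 -0.     1.623  1.499]
```

View pics/w2b.png

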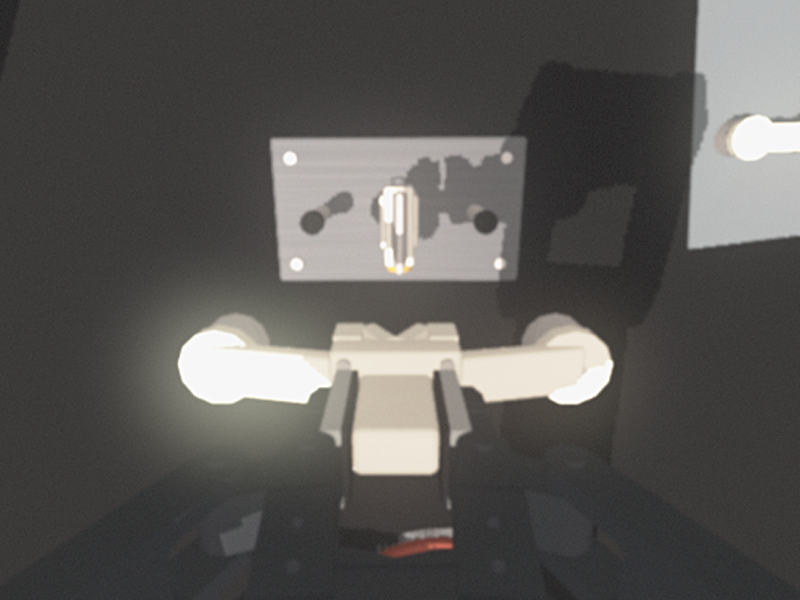

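The stand shows squarely: base corners (271,139), (527,138), (518,280), (281,281); posts (312,222), (485,221); edge at u≈399, v 186–268. The held beam hangs level.

```bash
python3 - <<'E'
from h import *
k=dict(np.load('w2.npz'));s=512/800
o=ctrl.get_obs();R=Ro.from_rotvec(o['tool_rot']).as_matrix();T=o['tool_pos']
print('toolx heading',np.degrees(np.arctan2(R[1,0],R[0,0])))
g=lambda u,v,z:ray(k,u*s,v*s,z)
C=np.array([g(*p,.012) for p in [(271,139),(527,138),(518,280),(281,281)]])
Pp=np.array([g(312,222,.067),g(485,221,.067)]);E=np.array([g(399,186,.1115),g(399,268,.1115)])
for n,A in(('C',C),('posts',Pp),('edge',E)):
    print(n,A.round(4).tolist(),'mean',A.mean(0).round(4),'in tool',(R.T@(A.mean(0)-T)).round(4))
print('yaw base',[np.degrees(np.arctan2(*(-(a-b)[[1,0]]))) for a,b in((C[0],C[1]),(C[3],C[2]))],'post dist',np.linalg.norm(Pp[0]-Pp[1]),np.degrees(np.arctan2(*(Pp[0]-Pp[1])[[1,0]]))-90)
print([np.degrees(np.arctan2(*(a-b)[[1,0]]))-90 for a,b in((C[0],C[1]),(C[3],C[2]))],np.linalg.norm(C[0]-C[1]),np.linalg.norm(C[0]-C[3]))
E
```

```text
toolx heading -6.5953977492648095
C [[0.4886, 0.0809, 0.012], [0.4676, -0.1059, 0.012], [0.3603, -0.0947, 0.012], [0.3813, 0.0932, 0.012]] mean [ 0.4245 -0.0067  0.012 ] in tool [0.0255 0.0037 0.247 ]
posts [[0.4321, 0.0511, 0.067], [0.4196, -0.0626, 0.067]] mean [ 0.4259 -0.0058  0.067 ] in tool [0.0268 0.0026 0.192 ]
edge [[0.4523, -0.0087, 0.1115], [0.4053, -0.0034, 0.1115]] mean [ 0.4288 -0.006   0.1115] in tool [0.0296 0.0026 0.1475]
yaw base [np.float64(-96.39224258895774), np.float64(-96.37931860827608)] post dist 0.11442878952678584 -6.288143249705115
[np.float64(-6.392242588957728), np.float64(-6.37931860827608)] 0.18796942619248125 0.107951365750485
```

```bash
python3 -m creep '[[0.2,0.0275,0.002,0.01,0,0,-0.2],[0.2,0,0,0.035,0,0,0],[0.2,0,0,0.035,0,0,0],[0.2,0,0,0.02,0,0,0],[0.2,0,0,0.012,0,0,0],[0.2,0,0,0.006,0,0,0],[0.2,0,0,0.0015,0,0,0],[0.2,0,0,0,0,0,0],[0.2,0,0,0,0,0,0]]'
python3 -m creep '[[0.2,0,0,0.001,0,0,0],[0.2,0,0,0.001,0,0,0],[0.2,0,0,0,0,0,0]]'
```

```text
t: 6.8
tool_pos: [0.4278, -0.0047, 0.1412]
tool_rot: [3.136, -0.173, 0.004]
contact_force: [1.2, -0.6, -1.4]
opening: 0.0232
t: 7.1
tool_pos: [0.4269, -0.0044, 0.1379]
tool_rot: [3.137, -0.173, 0.0]
contact_force: [-0.3, 0.6, -1.7]
opening: 0.0229
```

```bash
python3 - <<'E'
from h import *
o=ctrl.get_obs();k=calibration('wrist');print(o['t'],o['contact_force'],o['wrist_torque'])
im=get_image('wrist');sd=get_image('side')[190:300,270:390]
a=cv2.resize(im[150:384,100:400],(400,312),interpolation=cv2.INTER_CUBIC);b=cv2.resize(sd,(400,367),interpolation=cv2.INTER_CUBIC)[:312]
cv2.imwrite('pics/seat1.png',np.hstack([a,b])[:,:,::-1])
E
```

```text
7.1 [-0.28306894  0.60026985 -1.67537269] [ 0.0487964   0.00808929 -0.00689666]
```

View pics/seat1.png

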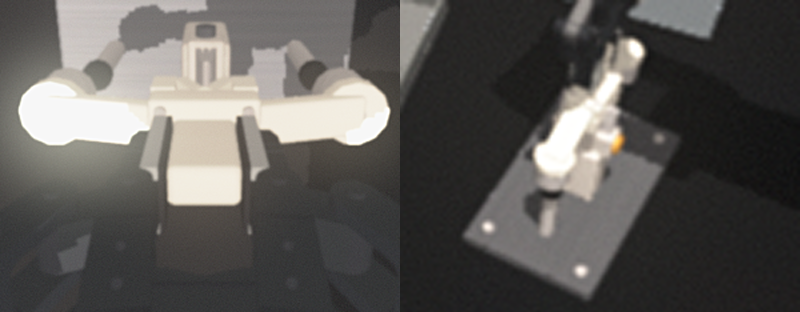

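The beam is over the edge, with groove and edge aligned at u≈205 and the posts symmetric. I'll lower it by feel.

```bash
python3 -m creep '[[0.2,0,0,0.0007,0,0,0],[0.2,0,0,0,0,0,0]]'; python3 -m creep '[[0.2,0,0,0.0007,0,0,0],[0.2,0,0,0,0,0,0]]';python3 -m creep '[[0.2,0,0,0.0007,0,0,0],[0.2,0,0,0,0,0,0]]'
```

```text
t: 7.4
tool_pos: [0.4268, -0.0045, 0.137]
tool_rot: [3.137, -0.173, -0.0]
contact_force: [-0.3, -0.5, -2.1]
opening: 0.0229
t: 7.6
tool_pos: [0.4269, -0.0047, 0.1365]
tool_rot: [3.136, -0.173, 0.0]
contact_force: [-0.3, -1.1, -1.0]
opening: 0.0229
t: 7.8
tool_pos: [0.4271, -0.005, 0.136]
tool_rot: [3.136, -0.173, 0.001]
contact_force: [-0.7, -3.3, -0.5]
opening: 0.0231
```

```bash
python3 -m creep '[[0.2,0,0.0008,0,0,0,0],[0.2,0,0,0,0,0,0]]';  python3 -m creep '[[0.2,0,0.0004,0.0004,0,0,0],[0.2,0,0,0,0,0,0]]'
```

```text
t: 8.0
tool_pos: [0.4268, -0.0052, 0.1357]
tool_rot: [-3.136, 0.174, -0.0]
contact_force: [0.8, -0.6, -1.2]
opening: 0.0228
t: 8.2
tool_pos: [0.4269, -0.0053, 0.1356]
tool_rot: [-3.136, 0.173, -0.001]
contact_force: [-0.4, 1.5, 1.6]
opening: 0.0229
```

```bash
python3 -m creep '[[0.3,0,0,0,0,0,0],[0.34,0,0,0,0,0,0],[0.4,0,0,0,0,0,0],[0.6,0,0,0,0,0,0],[1,0,0,0,0,0,0],[1,0,0,0,0,0,0],[1,0,0,0,0,0,0],[1,0,0,-0.01,0,0,0],[1,0,0,-0.02,0,0,0],[1,0,0,-0.03,0,0,0],[1,0,0,-0.03,0,0,0],[1,0,0,-0.02,0,0,0],[1,0,0,0,0,0,0],[1,0,0,0,0,0,0],[1,0,0,0,0,0,0],[1,0,0,0,0,0,0],[1,0,0,0,0,0,0],[1,0,0,0,0,0,0],[1,0,0,0,0,0,0],[1,0,0,0,0,0,0]]'
python3 - <<'E'
from h import *
o=ctrl.get_obs();k=calibration('wrist');im=get_image('wrist');sd=get_image('side')[190:300,270:390]
np.savez('w3.npz',**{a:np.array(k[a]) for a in ('mtx','R','t')});print(o['tool_pos'])
a=cv2.resize(im[50:338],(512,288));b=cv2.resize(sd,(288,264),interpolation=cv2.INTER_CUBIC);b=np.vstack([b,np.zeros((24,288,3),np.uint8)])
cv2.imwrite('pics/bal1.png',np.hstack([a,b])[:,:,::-1])
E
```

```text
t: 10.2
tool_pos: [0.4267, -0.0056, 0.2452]
tool_rot: [-3.137, 0.173, 0.0]
contact_force: [0.3, 0.1, -0.3]
opening: 0.0854
[ 0.42667578 -0.00564657  0.24518654]
```

View pics/bal1.png

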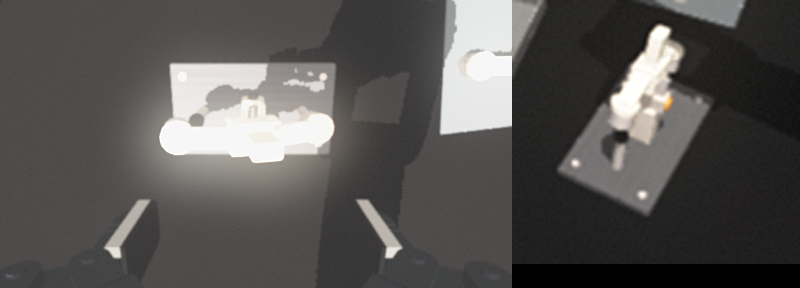

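The tab top is shifted right by about 16 px and the left end is larger, so the beam seems tipped towards −y. I'll check this quantitatively and for stillness.

```bash
python3 - <<'E'
from h import *
k=dict(np.load('w3.npz'));a=np.radians(-6.4);x=np.array([np.cos(a),np.sin(a),0]);y=np.array([-x[1],x[0],0]);Z=np.array([0,0,1.])
for th in (0,13,-13):
    t=np.radians(th);yy=np.cos(t)*y+np.sin(t)*Z;zz=np.cos(t)*Z-np.sin(t)*y
    P=[np.array([.4268,-.0054,.113])+b*yy+c*zz for b,c in((0,.05),(.065,.004),(-.065,.004))]
    print(th,(proj(k,P)-[0,50]).round().tolist())
im1=get_image('wrist').astype(int);import cv2
b=[]
for im in (im1,get_image('wrist').astype(int)): b.append(im)
print('diff',np.abs(cv2.GaussianBlur((b[0]-b[1]).astype(np.float32),(5,5),0))[80:250,130:360].max())
E
```

```text
0 [[252.0, 151.0], [177.0, 133.0], [327.0, 133.0]]
13 [[267.0, 150.0], [176.0, 138.0], [322.0, 129.0]]
-13 [[237.0, 150.0], [182.0, 129.0], [327.0, 138.0]]
diff 6.9765625
```

The image matches +13° (predicted tab (267,150), ends (176,138) and (322,129)), and it is still. Beam A is tipped, so it goes to the reject box. I'll re-grasp it with the tool tilted 13° to match.

```bash
python3 -m creep '[[1,0,0.027,0.015,0,0,0],[1,0,0,0,6.5,0,0],[1,0,0,0,6.5,0,0],[1,0,0,0.03,0,0,0],[1,0,0,0.03,0,0,0],[1,0,0,0.022,0,0,0],[1,0,0,0.01,0,0,0],[1,0,0,0.005,0,0,0],[1,0,0,0,0,0,0],[1,0,0,0,0,0,0]]'; python3 - <<'E'
from h import *
o=ctrl.get_obs();R=Ro.from_rotvec(o['tool_rot']).as_matrix();print(R[:,2],R.T@(np.array([.4268,-.0054,.113])-o['tool_pos']))
E
```

```text
t: 11.4
tool_pos: [0.427, -0.0111, 0.1371]
tool_rot: [-2.911, 0.16, -0.021]
contact_force: [-0.1, 0.4, 1.0]
opening: 0.0854
[ 0.02676174  0.22286393 -0.97448216] [-0.00086218 -0.00012821  0.02476391]
```

```bash
python3 -m creep '[[0.45,0,0,0,0,0,0],[0.35,0,0,0,0,0,0],[0.2,0,0,0,0,0,0],[0.2,0,0,0,0,0,0],[0.2,0,0,0,0,0,0],[0.2,0,0,0,0,0,0],[0.2,0,0,0,0,0,0]]' 60;  python3 -m creep '[[0.2,0,0,-0.005,0,0,0],[0.2,0,0,-0.015,0,0,0],[0.2,0,0,-0.03,0,0,0],[0.2,0,0,-0.04,0,0,0],[0.2,0,0,-0.04,-6.5,0,0],[0.2,0,0,-0.03,-6.5,0,0],[0.2,0,0,0,0,0,0],[0.2,0,0,0,0,0,0]]'
```

```text
t: 12.1
tool_pos: [0.4263, -0.0111, 0.1362]
tool_rot: [-2.911, 0.161, -0.019]
contact_force: [-1.0, -2.3, 2.5]
opening: 0.0229
t: 12.9
tool_pos: [0.4224, -0.0425, 0.2917]
tool_rot: [-3.135, 0.171, 0.001]
contact_force: [-0.3, -1.0, -2.4]
opening: 0.0225
```

```bash
python3 -m creep '[[0.2,0.0077,-0.0405,-0.002,0,0,0],[0.2,0.0077,-0.0405,-0.002,0,0,0],[0.2,0.0077,-0.0405,-0.002,0,0,0],[0.2,0.0077,-0.0405,-0.002,0,0,0],[0.2,0.0077,-0.0405,0,0,0,0],[0.2,0.0077,-0.0405,0,0,0,0],[0.2,0.0077,-0.0405,0,0,0,0],[0.2,0,0,0,0,0,-7.9],[0.2,0,0,0,0,0,-7.9],[0.2,0,0,0,0,0,-7.9],[0.2,0,0,0,0,0,-7.9],[0.2,0,0,0,0,0,-7.9],[0.2,0,0,0,0,0,-7.9],[0.2,0,0,0,0,0,-7.9],[0.2,0,0,0,0,0,-7.9],[0.2,0,0,0,0,0,0],[0.2,0,0,0,0,0,0]]'
python3 - <<'E'
from h import *
o=ctrl.get_obs();k=calibration('wrist');im=get_image('wrist')
print(o['q'].round(3));R=Ro.from_rotvec(o['tool_rot']).as_matrix();print(np.degrees(np.arctan2(R[1,0],R[0,0])))
np.savez('w4.npz',**{a:np.array(k[a]) for a in ('mtx','R','t')})
cv2.imwrite('pics/w4b.png',cv2.resize(im[:,:,::-1],(800,600),interpolation=cv2.INTER_CUBIC))
E
```

```text
t: 14.6
tool_pos: [0.5066, 0.2319, 0.2976]
tool_rot: [-2.764, -1.49, 0.007]
contact_force: [0.1, -0.3, -2.6]
opening: 0.0228
[ 2.950e-01 -1.370e-01  1.688e+00  1.000e-03  1.596e+00  8.770e-01]
56.66081039706373
```

View pics/w4b.png

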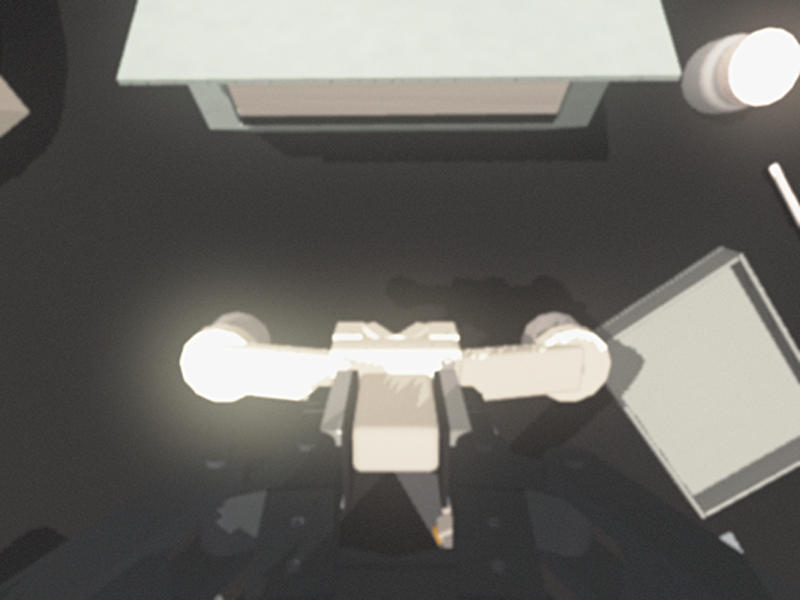

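The hood's free edge runs (119,82)–(681,78), the front wall's top edge (211,129)–(589,125), and the lower edge of the opening (240,122)–(562,116). The tray corner is visible too.

```bash
python3 - <<'E'
from h import *
k=dict(np.load('w4.npz'));s=512/800
g=lambda u,v,z:ray(k,u*s,v*s,z)
a=np.radians(57)
for n,p,q,z in(('hood',(119,82),(681,78),.21),('front',(211,129),(589,125),.1),('open',(240,122),(562,116),.106)):
    A,B=g(*p,z),g(*q,z);d=A-B;yaw=np.degrees(np.arctan2(d[1],d[0]))-90
    print(n,A.round(4),B.round(4),'mid',((A+B)/2).round(4),'len',np.linalg.norm(d).round(4),'yaw',yaw.round(2))
    m=(A+B)/2;print('  along x57',m[0]*np.cos(a)+m[1]*np.sin(a),'y',-m[0]*np.sin(a)+m[1]*np.cos(a))
o=ctrl.get_obs();t=o['tool_pos'];print('tcp',t[0]*np.cos(a)+t[1]*np.sin(a),-t[0]*np.sin(a)+t[1]*np.cos(a))
c=(.611,.393);print('c',c[0]*np.cos(a)+c[1]*np.sin(a),-c[0]*np.sin(a)+c[1]*np.cos(a))
print('tray',[g(u,v,.03)[:2].round(4).tolist() for u,v in((605,330),(741,256),(703,517))])
E
```

```text
hood [0.4651 0.3789 0.21  ] [0.6628 0.2504 0.21  ] mid [0.564  0.3147 0.21  ] len 0.2358 yaw 56.97
  along x57 0.5710857942600999 y -0.3016058937018028
front [0.4547 0.366  0.1   ] [0.657  0.2356 0.1   ] mid [0.5558 0.3008 0.1   ] len 0.2407 yaw 57.18
  along x57 0.555022417910207 y -0.302333105935524
open [0.4742 0.358  0.106 ] [0.6435 0.2506 0.106 ] mid [0.5588 0.3043 0.106 ] len 0.2005 yaw 57.61
  along x57 0.5595883752599504 y -0.3029331070812864
tcp 0.4706363846044146 -0.29867946592813654
c 0.6623719835967332 -0.29838457625374837
tray [[0.6145, 0.0649], [0.7374, 0.0623], [0.6073, -0.1654]]
```

```bash
python3 -m creep '[[0.2,-0.008,0.0015,0.034,0,0,0],[0.2,-0.008,0.0015,0.034,0,0,0],[0.2,0,0,0,0,8.17,0],[0.2,0,0,0,0,8.17,0],[0.2,0,0,0,0,8.17,0],[0.2,0,0,0,0,8.17,0],[0.2,0,0,0,0,8.17,0],[0.2,0,0,0,0,8.15,0],[0.2,0,0,0,0,0,0],[0.2,0,0,0,0,0,0]]'
cat > bx.py <<'E'
from h import *
o=ctrl.get_obs();a=np.radians(57);t=o['tool_pos'];R=Ro.from_rotvec(o['tool_rot']).as_matrix()
B=np.array([[np.cos(a),np.sin(a),0],[-np.sin(a),np.cos(a),0],[0,0,1]])
print('q',o['q'].round(2),'box xyz',(B@t).round(4),'tilt',np.degrees(np.arccos(-R[2,2])),'z in box',(B@R[:,2]).round(3),'y',(B@R[:,1]).round(3))
print('to M in tool',(R.T@(B.T@np.array([.5756,-.302,.1245])-t)).round(4))
E
python3 bx.py
```

```text
t: 15.65
tool_pos: [0.5008, 0.2169, 0.2313]
tool_rot: [-2.244, -1.211, -1.016]
contact_force: [1.0, 0.6, -1.9]
opening: 0.0229
q [-0.09 -0.5   2.24  0.84  1.09  0.21] box xyz [ 0.4547 -0.3019  0.2313] tilt 48.79358643433626 z in box [ 0.752 -0.002 -0.659] y [-0.004 -1.    -0.002]
to M in tool [-0.0007 -0.0002  0.1613]
```

```bash
python3 -m creep '[[0.2,0,0,0.03,0,0,0],[0.2,0,0,0.03,0,0,0],[0.2,0,0,0.03,0,0,0],[0.2,0,0,0.02,0,0,0],[0.2,0,0,0.015,0,0,0],[0.2,0,0,0.015,0,0,0],[0.2,0,0,0.015,0,0,0],[0.2,0,0,0,0,0,0]]';python3 bx.py; python3 -m creep '[[0.2,0,0,0.015,0,0,0],[0.2,0,0,0.015,0,0,0],[0.2,0,0,0.015,0,0,0],[0.2,0,0,0.01,0,0,0],[0.2,0,0,0,0,0,0]]';python3 bx.py;python3 - <<'E'
from h import *
a=get_image('wrist');b=get_image('side')
cv2.imwrite('pics/ins.png',np.hstack([cv2.resize(a,(400,300)),cv2.resize(b[200:384,90:335],(400,300),interpolation=cv2.INTER_CUBIC)])[:,:,::-1])
E
```

```text
t: 16.45
tool_pos: [0.5654, 0.3173, 0.1299]
tool_rot: [-2.239, -1.217, -1.016]
contact_force: [-0.5, -2.2, -4.3]
opening: 0.0229
q [ 0.14 -0.1   2.12  0.98  0.75  0.1 ] box xyz [ 0.574  -0.3013  0.1299] tilt 48.8375461507429 z in box [ 0.753  0.001 -0.658] y [ 0.001 -1.    -0.   ]
to M in tool [-0.003   0.0007  0.0047]
t: 16.95
tool_pos: [0.5877, 0.351, 0.0939]
tool_rot: [-2.24, -1.215, -1.019]
contact_force: [-0.2, -0.4, -5.5]
opening: 0.0227
q [0.21 0.04 2.05 1.05 0.66 0.04] box xyz [ 0.6145 -0.3017  0.0939] tilt 48.92016879160167 z in box [ 0.754 -0.    -0.657] y [-0.001 -1.    -0.   ]
to M in tool [-0.0025  0.0003 -0.0494]
```

View pics/ins.png

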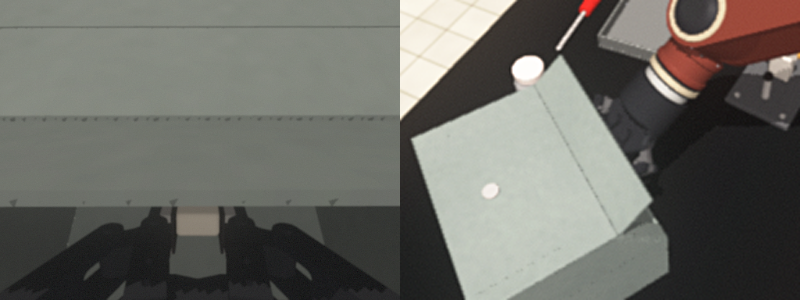

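The beam is through the flap with its tab under the hood, and forces are low. I'll go 8 mm deeper, release, and withdraw.

```bash
python3 -m creep '[[0.2,0,0,0.008,0,0,0],[0.2,0,0,0,0,0,0],[0.6,0,0,0,0,0,0],[0.6,0,0,0,0,0,0],[0.6,0,0,0,0,0,0],[0.6,0,0,0,0,0,0],[0.6,0,0,0,0,0,0],[0.6,0,0,-0.015,0,0,0],[0.6,0,0,-0.03,0,0,0],[0.6,0,0,-0.04,0,0,0],[0.6,0,0,-0.04,0,0,0],[0.6,0,0,-0.04,0,0,0],[0.6,0,0,-0.04,0,0,0],[0.6,0,0,0,0,0,0]]'; python3 - <<'E'
from h import *
k=calibration('wrist');a=get_image('wrist');o=ctrl.get_obs();print(o['contact_force'],o['opening'])
np.savez('w5.npz',**{q:np.array(k[q]) for q in ('mtx','R','t')})
b=get_image('side')
cv2.imwrite('pics/rej.png',np.hstack([cv2.resize(a,(400,300)),cv2.resize(b[200:384,90:335],(400,300),interpolation=cv2.INTER_CUBIC)])[:,:,::-1])
E
```

```text
t: 18.45
tool_pos: [0.508, 0.2242, 0.23]
tool_rot: [-2.239, -1.214, -1.034]
contact_force: [0.3, 0.2, 0.3]
opening: 0.0508
[-0.33189302  0.30351935  0.58746486] 0.05151143288653089
```

View pics/rej.png

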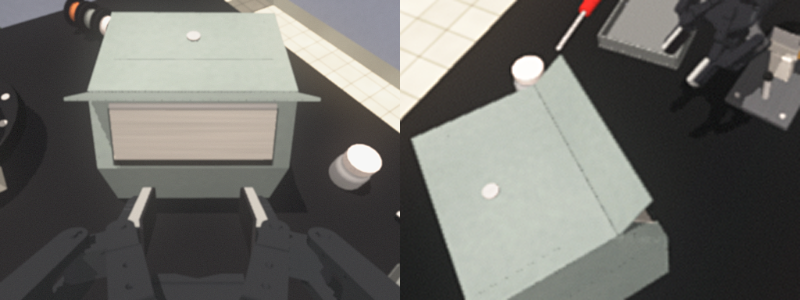

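The flap (109–277, 102–162) is shut flush and no beam is visible. Now for the other beam.

```bash
python3 -m creep '[[1,0,0,-0.01,0,-8.17,0],[1,0,0,0,0,-8.17,0],[1,0,0,0,0,-8.17,0],[1,0,0,0,0,-8.17,0],[1,0,0,0,0,-8.17,0],[1,0,0,0,0,-8.15,0],[1,0,0,0,0,0,7.5],[1,0,0,0,0,0,7.5],[1,0,0,0,0,0,7.5],[1,0,0,0,0,0,7.5],[1,0,0,0,0,0,7.5],[1,0,0,0,0,0,7.5],[1,0,0,0,0,0,7.5],[1,0,0,0,0,0,7.5]]'
python3 -m creep '[[1,0.001,0.0437,0,0,0,0],[1,0.001,0.0437,0,0,0,0],[1,0.001,0.0437,0,0,0,0],[1,0.001,0.0437,0,0,0,0],[1,0.001,0.0437,0,0,0,0],[1,0.001,0.0437,0,0,0,0],[1,0.001,0.0437,0,0,0,0],[1,0.001,0.0437,0,0,0,0],[1,0.001,0.0437,0.01,0,0,0],[1,0.001,0.0437,0.01,0,0,0],[1,0,0.0437,0.01,0,0,0],[1,0,0.0437,0.01,0,0,0],[1,0,0,0,0,0,0],[1,0,0,0,0,0,0]]'
python3 - <<'E'
from h import *
o=ctrl.get_obs();k=calibration('wrist');im=get_image('wrist');print(o['t'])
np.savez('w6.npz',**{a:np.array(k[a]) for a in ('mtx','R','t')})
print(proj(k,[.449,-.324,.083]))
cv2.imwrite('pics/w6b.png',cv2.resize(im[:,:,::-1],(800,600),interpolation=cv2.INTER_CUBIC))
E
```

```text
t: 19.95
tool_pos: [0.5016, 0.2207, 0.2275]
tool_rot: [3.14, -0.091, -0.007]
contact_force: [-0.7, 0.1, 0.8]
opening: 0.0852
t: 21.35
tool_pos: [0.4837, -0.304, 0.1874]
tool_rot: [-3.136, 0.086, 0.005]
contact_force: [0.1, -0.1, 1.3]
opening: 0.0854
21.35
[[279.03199569 229.76729803]]
```

View pics/w6b.png

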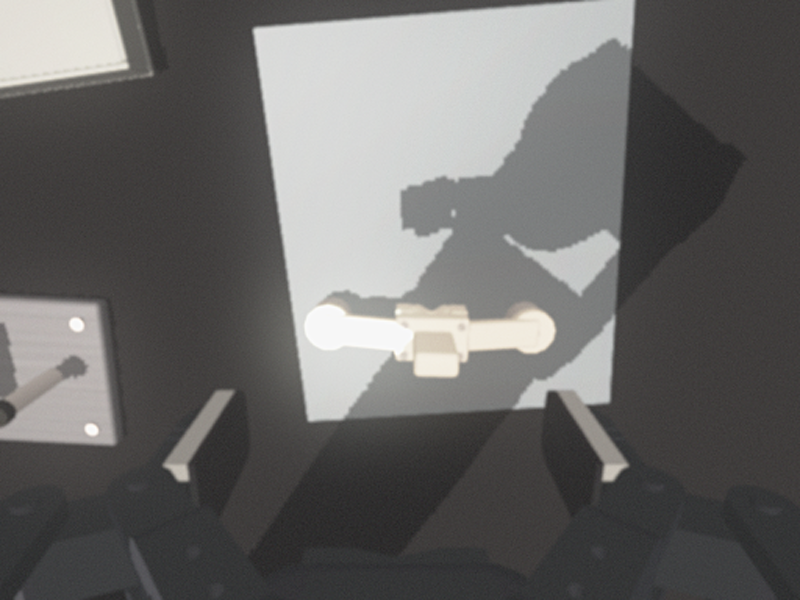

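```bash
python3 - <<'E'
from h import *
k=dict(np.load('w6.npz'));s=512/800
X=ray(k,437*s,364*s,.083);L=ray(k,327*s,327*s,.0346);Q=ray(k,531*s,331*s,.0346);print(X,(L+Q)/2,np.degrees(np.arctan2(*(L-Q)[[1,0]]))-90,np.linalg.norm(L-Q))
o=ctrl.get_obs();R=Ro.from_rotvec(o['tool_rot']).as_matrix();m=(X[:2]*.6+((L+Q)/2)[:2]*.4)
print(np.degrees(np.arctan2(R[1,0],R[0,0])),R.T@(np.r_[m,.0555]-o['tool_pos']))
E
```

```text
[ 0.44607501 -0.324449    0.083     ] [ 0.44769616 -0.32326312  0.0346    ] -4.3208937271432575 0.12729040025716587
-3.060295430153684 [-0.0357961   0.02283703  0.13282374]
```

```bash
python3 -m creep '[[1,-0.018,0.0114,0.015,0,0,0],[1,-0.018,0.0114,0.015,0,0,1.2],[1,0,0,0.03,0,0,0],[1,0,0,0.03,0,0,0],[1,0,0,0.022,0,0,0],[1,0,0,0.014,0,0,0],[1,0,0,0.0055,0,0,0],[0.45,0,0,0,0,0,0],[0.35,0,0,0,0,0,0],[0.2,0,0,0,0,0,0],[0.2,0,0,0,0,0,0],[0.2,0,0,0,0,0,0],[0.2,0,0,0,0,0,0],[0.2,0,0,0,0,0,0],[0.2,0,0,0,0,0,0]]' 60
```

```text
t: 22.9
tool_pos: [0.4473, -0.3262, 0.0602]
tool_rot: [3.138, -0.119, 0.003]
contact_force: [1.1, -0.2, 5.3]
opening: 0.0227
```

```bash
python3 -m creep '[[0.2,0,0,-0.01,0,0,0],[0.2,0,0,-0.02,0,0,0],[0.2,0,0,-0.045,0,0,2.1],[0.2,0,0,-0.045,0,0,0],[0.2,0,0,-0.045,0,0,0],[0.2,-0.007,-0.0396,0,0,0,0],[0.2,-0.007,-0.0396,0,0,0,0],[0.2,-0.007,-0.0396,0,0,0,0],[0.2,-0.007,-0.0396,0,0,0,0],[0.2,-0.007,-0.0396,0,0,0,0],[0.2,-0.007,-0.0396,0,0,0,0],[0.2,-0.007,-0.0396,0,0,0,0],[0.2,-0.007,-0.0396,0,0,0,0],[0.2,0,0,0,0,0,0],[0.2,0,0,0,0,0,0]]'; python3 - <<'E'
from h import *
o=ctrl.get_obs();R=Ro.from_rotvec(o['tool_rot']).as_matrix()
print(np.degrees(np.arctan2(R[1,0],R[0,0])),R.T@(np.array([.4269,-.0053,.1402])-o['tool_pos']),o['contact_force'],o['wrist_torque'])
E
```

```text
t: 24.4
tool_pos: [0.4256, -0.0038, 0.2231]
tool_rot: [3.136, -0.172, -0.002]
contact_force: [-0.7, -0.4, -2.6]
opening: 0.0225
-6.295858628867699 [0.001528   0.00131151 0.08286998] [-0.67029779 -0.35414493 -2.61483391] [-0.0088981   0.00734541  0.03128332]
```

```bash
python3 -m creep '[[0.2,0.0015,0.0013,0.02,0,0,0],[0.2,0,0,0.03,0,0,0],[0.2,0,0,0.018,0,0,0],[0.2,0,0,0.008,0,0,0],[0.2,0,0,0.0035,0,0,0],[0.2,0,0,0,0,0,0],[0.2,0,0,0,0,0,0]]';python3 -m creep '[[0.2,0,0,0.001,0,0,0],[0.2,0,0,0,0,0,0]]';python3 -m creep '[[0.2,0,0,0.001,0,0,0],[0.2,0,0,0,0,0,0]]';python3 -m creep '[[0.2,0,0,0.0008,0,0,0],[0.2,0,0,0,0,0,0]]'
```

```text
t: 25.1
tool_pos: [0.4285, -0.0064, 0.1456]
tool_rot: [3.136, -0.177, 0.003]
contact_force: [-0.4, 0.3, -2.7]
opening: 0.0225
t: 25.3
tool_pos: [0.4281, -0.006, 0.144]
tool_rot: [3.136, -0.176, 0.002]
contact_force: [0.0, 0.1, -3.3]
opening: 0.0228
t: 25.5
tool_pos: [0.4277, -0.0059, 0.1423]
tool_rot: [3.137, -0.176, 0.0]
contact_force: [-0.4, 0.1, -1.6]
opening: 0.0227
t: 25.7
tool_pos: [0.4276, -0.0059, 0.1414]
tool_rot: [-3.137, 0.176, 0.0]
contact_force: [-0.2, -1.2, -3.4]
opening: 0.0228
```

```bash
python3 -m creep '[[0.2,0,0,0.0007,0,0,0],[0.2,0,0,0,0,0,0]]';python3 -m creep '[[0.2,0,0,0.0007,0,0,0],[0.2,0,0,0,0,0,0],[0.2,0,0,0,0,0,0]]';python3 -m creep '[[0.2,0,0,0.0007,0,0,0],[0.2,0,0,0,0,0,0],[0.2,0,0,0,0,0,0]]'
```

```text
t: 25.9
tool_pos: [0.4278, -0.0057, 0.1408]
tool_rot: [-3.136, 0.176, -0.0]
contact_force: [-0.2, 0.5, -3.0]
opening: 0.0228
t: 26.2
tool_pos: [0.4279, -0.0056, 0.1403]
tool_rot: [-3.136, 0.176, -0.001]
contact_force: [0.6, 2.9, -1.7]
opening: 0.0225
t: 26.5
tool_pos: [0.428, -0.0055, 0.1399]
tool_rot: [-3.136, 0.176, -0.001]
contact_force: [0.3, 5.5, 1.0]
opening: 0.0228
```

```bash
python3 -m creep '[[0.2,0,-0.0008,0,0,0,0],[0.2,0,0,0,0,0,0],[0.2,0,0,0,0,0,0]]';python3 -m creep '[[0.2,0,-0.0002,0,0,0,0],[0.2,0,0,0,0,0,0],[0.2,0,0,0,0,0,0]]'
```

```text
t: 26.8
tool_pos: [0.4281, -0.0054, 0.1399]
tool_rot: [3.136, -0.176, 0.001]
contact_force: [-0.7, 1.9, 2.4]
opening: 0.0227
t: 27.1
tool_pos: [0.4281, -0.0053, 0.1398]
tool_rot: [3.136, -0.176, 0.001]
contact_force: [0.0, 1.0, 4.1]
opening: 0.0229
```

Seated. I'll release and watch.

```bash
python3 -m creep '[[0.3,0,0,0,0,0,0],[0.34,0,0,0,0,0,0],[0.4,0,0,0,0,0,0],[0.6,0,0,0,0,0,0],[1,0,0,0,0,0,0],[1,0,0,0,0,0,0],[1,0,0,0,0,0,0],[1,0,0,-0.01,0,0,0],[1,0,0,-0.02,0,0,0],[1,0,0,-0.03,0,0,0],[1,0,0,-0.03,0,0,0],[1,0,0,-0.015,0,0,0],[1,0,0,0,0,0,0],[1,0,0,0,0,0,0],[1,0,0,0,0,0,0],[1,0,0,0,0,0,0],[1,0,0,0,0,0,0],[1,0,0,0,0,0,0],[1,0,0,0,0,0,0],[1,0,0,0,0,0,0]]'
python3 -m creep '[[1,0,0,0,0,0,0],[1,0,0,0,0,0,0],[1,0,0,0,0,0,0],[1,0,0,0,0,0,0],[1,0,0,0,0,0,0],[1,0,0,0,0,0,0],[1,0,0,0,0,0,0],[1,0,0,0,0,0,0],[1,0,0,0,0,0,0],[1,0,0,0,0,0,0]]'
python3 - <<'E'
from h import *
o=ctrl.get_obs();k=calibration('wrist');im=get_image('wrist');im2=get_image('wrist');sd=get_image('side')[190:300,270:390]
print('diff',np.abs(cv2.GaussianBlur((im.astype(np.float32)-im2),(5,5),0))[80:250,130:360].max())
a=np.radians(-6.4);x=np.array([np.cos(a),np.sin(a),0]);y=np.array([-x[1],x[0],0]);Z=np.array([0,0,1.])
for th in (0,13,-13):
    t=np.radians(th);yy=np.cos(t)*y+np.sin(t)*Z;zz=np.cos(t)*Z-np.sin(t)*y
    P=[np.array([.428,-.0053,.113])+b*yy+c*zz for b,c in((0,.05),(.065,.004),(-.065,.004))]
    print(th,(proj(k,P)-[0,50]).round().tolist())
np.savez('w7.npz',**{q:np.array(k[q]) for q in ('mtx','R','t')})
cv2.imwrite('pics/w7.png',im[:,:,::-1])
b=cv2.resize(sd,(288,264),interpolation=cv2.INTER_CUBIC);b=np.vstack([b,np.zeros((24,288,3),np.uint8)])
cv2.imwrite('pics/bal2.png',np.hstack([im[50:338],b])[:,:,::-1])
E
```

```text
t: 29.1
tool_pos: [0.4278, -0.0049, 0.2443]
tool_rot: [-3.137, 0.176, 0.0]
contact_force: [-0.2, 0.1, 0.5]
opening: 0.0854
t: 30.1
tool_pos: [0.4278, -0.0049, 0.2444]
tool_rot: [-3.137, 0.176, 0.0]
contact_force: [-0.1, -0.4, -0.1]
opening: 0.0855
diff 3.0234375
0 [[253.0, 151.0], [178.0, 134.0], [328.0, 134.0]]
13 [[268.0, 150.0], [177.0, 139.0], [323.0, 129.0]]
-13 [[237.0, 150.0], [182.0, 129.0], [328.0, 138.0]]
```

View pics/bal2.png

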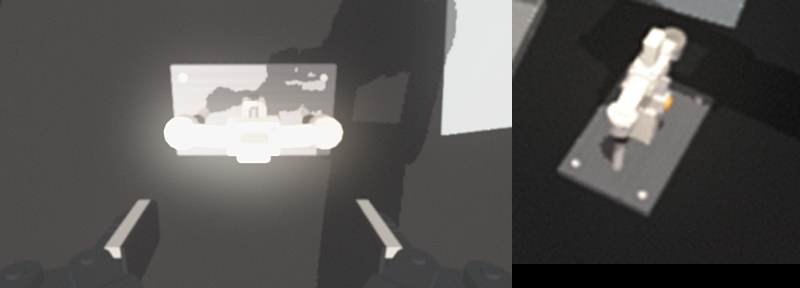

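The beam is level: tab at (253,150), ends at (181,132) and (327,132), matching the 0° prediction, and still. Beam B is sound, so it goes to the tray.

```bash
python3 -m creep '[[1,0,0,0.02,0,0,0],[1,0,0,0.03,0,0,0],[1,0,0,0.03,0,0,0],[1,0,0,0.018,0,0,0],[1,0,0,0.007,0,0,0],[1,0,0,0,0,0,0],[0.45,0,0,0,0,0,0],[0.35,0,0,0,0,0,0],[0.2,0,0,0,0,0,0],[0.2,0,0,0,0,0,0],[0.2,0,0,0,0,0,0],[0.2,0,0,0,0,0,0],[0.2,0,0,0,0,0,0]]' 60
python3 -m creep '[[0.2,0,0,-0.005,0,0,0],[0.2,0,0,-0.015,0,0,0],[0.2,0,0,-0.03,0,0,0],[0.2,0,0,-0.03,0,0,-5.2],[0.2,0,0,0,0,0,-5.2],[0.2,0,0,0,0,0,0]]'; python3 - <<'E'
from h import *
o=ctrl.get_obs();R=Ro.from_rotvec(o['tool_rot']).as_matrix()
print(np.degrees(np.arctan2(R[1,0],R[0,0])),R.T@(np.array([.668,-.045,0])-o['tool_pos']),o['contact_force'])
E
```

```text
t: 31.55
tool_pos: [0.4283, -0.0052, 0.1403]
tool_rot: [3.136, -0.176, 0.002]
contact_force: [-1.1, -1.0, 4.8]
opening: 0.0226
t: 32.15
tool_pos: [0.4282, -0.0048, 0.2209]
tool_rot: [3.14, 0.109, 0.003]
contact_force: [-0.6, 0.7, -2.4]
opening: 0.0228
3.9674105863601814 [0.23598409 0.05660599 0.22139301] [-0.64089698  0.70888856 -2.41845894]
```

```bash
python3 -m creep '[[0.2,0.0393,0.0094,0,0,0,0],[0.2,0.0393,0.0094,0,0,0,0],[0.2,0.0393,0.0094,0,0,0,0],[0.2,0.0393,0.0094,0,0,0,0],[0.2,0.0393,0.0094,0,0,0,0],[0.2,0.0393,0.0094,0,0,0,0],[0.2,0,0,0.03,0,0,0],[0.2,0,0,0.03,0,0,0],[0.2,0,0,0.03,0,0,0],[0.2,0,0,0,0,0,0],[0.2,0,0,0,0,0,0]]'; python3 - <<'E'
from h import *
a=get_image('wrist');b=get_image('side');c=get_image('scene')
cv2.imwrite('pics/tr.png',np.hstack([cv2.resize(a,(400,300)),cv2.resize(b[150:270,190:350],(400,300),interpolation=cv2.INTER_CUBIC)])[:,:,::-1])
E
```

```text
t: 33.25
tool_pos: [0.666, -0.0446, 0.1281]
tool_rot: [-3.139, -0.107, 0.005]
contact_force: [0.3, -0.6, -1.6]
opening: 0.0227
```

View pics/tr.png

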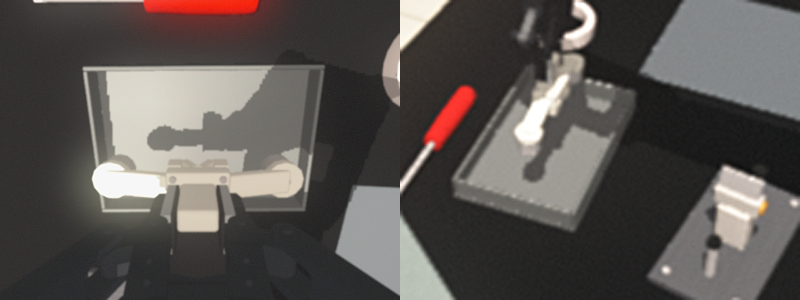

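The beam is centred over the tray and parallel to it. Lowering gently.

```bash
python3 -m creep '[[0.2,0,0.002,0.02,0,0,0],[0.2,0,0,0.02,0,0,0],[0.2,0,0,0.012,0,0,0],[0.2,0,0,0.006,0,0,0],[0.2,0,0,0.003,0,0,0],[0.2,0,0,0,0,0,0],[0.2,0,0,0,0,0,0]]';python3 -m creep '[[0.2,0,0,0.001,0,0,0],[0.2,0,0,0.001,0,0,0],[0.2,0,0,0,0,0,0],[0.2,0,0,0,0,0,0]]';python3 -m creep '[[0.2,0,0,0.001,0,0,0],[0.2,0,0,0,0,0,0]]'
```

```text
t: 34.1
tool_pos: [0.6678, -0.047, 0.0696]
tool_rot: [3.139, 0.109, 0.003]
contact_force: [-0.2, -0.6, -2.6]
opening: 0.0227
t: 34.5
tool_pos: [0.6671, -0.0468, 0.0664]
tool_rot: [3.14, 0.109, -0.0]
contact_force: [-0.4, -0.8, -2.0]
opening: 0.0225
t: 34.7
tool_pos: [0.667, -0.0468, 0.0652]
tool_rot: [-3.14, -0.109, 0.001]
contact_force: [-1.4, -0.3, -2.1]
opening: 0.0226
```

```bash
python3 -m creep '[[0.2,0,0,0.001,0,0,0],[0.2,0,0,0.001,0,0,0],[0.2,0,0,0,0,0,0]]';python3 -m creep '[[0.2,0,0,0.001,0,0,0],[0.2,0,0,0,0,0,0],[0.2,0,0,0,0,0,0]]';python3 -m creep '[[0.2,0,0,0.001,0,0,0],[0.2,0,0,0,0,0,0],[0.2,0,0,0,0,0,0]]'
```

```text
t: 35.0
tool_pos: [0.6669, -0.0468, 0.0631]
tool_rot: [-3.14, -0.109, 0.001]
contact_force: [0.4, -0.2, -2.8]
opening: 0.0229
t: 35.3
tool_pos: [0.6671, -0.0468, 0.0623]
tool_rot: [-3.14, -0.109, 0.0]
contact_force: [0.1, -0.1, -3.1]
opening: 0.0224
t: 35.6
tool_pos: [0.6673, -0.0469, 0.0618]
tool_rot: [3.14, 0.109, 0.001]
contact_force: [-0.1, -0.9, -0.7]
opening: 0.0227
```

```bash
python3 -m creep '[[0.2,0,0,0.001,0,0,0],[0.2,0,0,0,0,0,0],[0.2,0,0,0,0,0,0]]';python3 -m creep '[[0.3,0,0,0,0,0,0],[0.34,0,0,0,0,0,0],[0.4,0,0,0,0,0,0],[0.6,0,0,0,0,0,0],[0.8,0,0,0,0,0,0],[0.8,0,0,0,0,0,0],[0.8,0,0,-0.01,0,0,0],[0.8,0,0,-0.02,0,0,0],[0.8,0,0,-0.04,0,0,0],[0.8,0,0,-0.04,0,0,0],[0.8,0,0,-0.04,0,0,0],[0.8,0,0,-0.03,0,0,0],[0.8,0,0,0,0,0,0],[0.8,0,0,0,0,0,0],[0.8,0,0,0,0,0,0],[0.8,0,0,0,0,0,0]]'; python3 - <<'E'
from h import *
a=get_image('wrist');b=get_image('scene')
cv2.imwrite('pics/fin.png',np.hstack([cv2.resize(a,(400,300)),cv2.resize(b[100:370,150:510],(400,300),interpolation=cv2.INTER_CUBIC)])[:,:,::-1])
E
```

```text
t: 35.9
tool_pos: [0.6677, -0.0469, 0.0617]
tool_rot: [3.139, 0.109, 0.002]
contact_force: [-1.7, -1.1, 5.9]
opening: 0.0223
t: 37.5
tool_pos: [0.6661, -0.0467, 0.2379]
tool_rot: [-3.139, -0.109, 0.006]
contact_force: [0.5, 0.4, -0.6]
opening: 0.0683
```

The viewer limit is reached, so I'll check the final state numerically.

```bash
python3 - <<'E'
from h import *
o=ctrl.get_obs();k=calibration('wrist');im=get_image('wrist')
for d in models.search_frame('wrist','beam_1_mid'): print(np.round(d['extent']),round(d['conf'],2))
a=np.radians(4);x=np.array([np.cos(a),np.sin(a),0]);y=np.array([-x[1],x[0],0]);c=np.array([.667,-.0468,.004])
P=[c+b*y+[0,0,h] for b,h in((.08,.03),(-.08,.03),(0,.08))];print(proj(k,P).round())
g=im.min(2);m=(g>195).astype(np.uint8);n,l,s,ce=cv2.connectedComponentsWithStats(m);print([(s[i].tolist()) for i in range(1,n) if s[i,4]>150])
b=get_image('side');i0=cv2.imread('pics/side0.png')[:,:,::-1].astype(float);D=cv2.GaussianBlur(np.abs(b-i0).max(2).astype(np.float32),(5,5),0)
print('box diff',D[235:384,98:253].max(),'bystanders: tape',D[149:171,241:271].max(),'jar',D[235:256,157:178].max(),'scr',D[186:230,186:217].max(),'mat',D[150:192,290:375].max(),'stand',D[216:279,288:351].max())
E
```

```text
[[179. 164.]
 [326. 163.]
 [252. 175.]]
[[0, 0, 18, 49, 707], [107, 24, 97, 7, 588], [429, 34, 83, 97, 2334], [151, 88, 192, 121, 15497]]
box diff 4.7617188 bystanders: tape 95.41406 jar 3.1992188 scr 4.2382812 mat 133.60547 stand 16.761719
```

```bash
python3 -m creep '[[1,-0.03,0.02,-0.02,0,0,0],[1,-0.03,0.02,-0.02,0,0,0],[1,-0.03,0.03,-0.02,0,0,0],[1,-0.03,0.03,-0.02,0,0,0],[1,-0.03,0.03,0,0,0,0],[1,-0.03,0.03,0,0,0,0],[1,-0.03,0.04,0,0,0,0],[1,0,0,0,0,0,0],[1,0,0,0,0,0,0]]'; python3 - <<'E'
from h import *
a=np.radians(4);x=np.array([np.cos(a),np.sin(a),0]);y=np.array([-x[1],x[0],0]);c=np.array([.667,-.0468,.004]);Z=np.array([0,0,1.])
box=lambda b,xx,z0,z1:[c+s*b*y+t*xx*x+z*Z for s in(-1,1) for t in(-1,1) for z in(z0,z1)]
P=box(.078,.013,0,.034)+box(.012,.007,.044,.08)
for cm in('scene','side'):
    k=calibration(cm);im=get_image(cm)
    i0=cv2.imread(f'pics/{cm}0.png')[:,:,::-1]
    p=proj(k,P);print(cm,'standing pred',p.min(0).round(),p.max(0).round())
    for n in('beam_1_mid','tape','reject_box'):print(n,[(np.round(d['extent']).tolist(),round(d['conf'],2)) for d in models.search_frame(cm,n)])
    R={'scene':(185,188,275,264),'side':(212,176,286,245)}[cm];u0,v0,u1,v1=R
    g=((im.min(2).astype(int)[v0:v1,u0:u1]-i0.min(2)[v0:v1,u0:u1])>45).astype(np.uint8)
    n,l,s,ce=cv2.connectedComponentsWithStats(g);print([(s[i]+[u0,v0,0,0,0]).tolist() for i in range(1,n) if s[i,4]>30])
    D=cv2.GaussianBlur(np.abs(im.astype(float)-i0).max(2).astype(np.float32),(5,5),0)
    T={'scene':(151,178,181,205),'side':(241,149,271,171)}[cm];print('tape diff',D[T[1]:T[3],T[0]:T[2]].max(),'box',D[235:384,98:253].max() if cm=='side' else D[255:380,305:430].max())
E
```

```text
t: 38.65
tool_pos: [0.471, -0.2616, 0.3204]
tool_rot: [-3.139, -0.105, -0.001]
contact_force: [0.6, -0.6, -0.4]
opening: 0.0851
scene standing pred [211. 201.] [251. 248.]
beam_1_mid []
tape [([150.0, 179.0, 183.0, 207.0], 0.84)]
reject_box [([293.0, 253.0, 437.0, 384.0], 0.88)]
[[213, 203, 39, 38, 359], [227, 204, 8, 9, 45]]
tape diff 4.0898438 box 3.90625
side standing pred [236. 185.] [263. 229.]
beam_1_mid []
tape [([242.0, 150.0, 268.0, 170.0], 0.78)]
reject_box [([98.0, 233.0, 252.0, 384.0], 0.68)]
[[237, 187, 27, 37, 353]]
tape diff 3.8710938 box 4.7578125
```

```bash
python3 -c "
from station import finish_job;print(finish_job())"
```

```text
the job is handed in; nothing more can be done
None
```

I checked both beams on the knife-edge stand and put each one away before fetching the other. The job was handed in at about 39 s of the 72 s allowed.

- **First beam (farther from the robot on the mat):** it tipped about 13° towards −y and lay still. I re-gripped it at that tilt and pushed it through the flap at 49°. In the wrist view afterwards the flap was shut flush and no beam showed. The box matched its first pictures in both cameras.
- **Second beam:** it stayed level, with the ends and tab within about 3 px of the level prediction, and was still 2 s after release. I set it down by feel in the low open tray.
- **Last checks:** in both cameras the outline in the tray fits a beam standing on its slugs. The tape matches its first pictures in both cameras. The jar and screwdriver match in the side view. The arm is clear of everything and forces are near zero.

Two things fell short:
- **Network search:** it did not report the beam in the tray in any of the three cameras, so that check rests on comparing pictures with the predicted outline.
- **Last picture:** the 12-picture limit was already used up, so I could not view the final state and checked it only by numbers.

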